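Pack the glaze test tiles and clip the tools away

TASK

Clear the glazing bench: slide every L-shaped test tile that is out (three or four of them) into the tilted sample rail so that all lie with the foot pointing down the slope and the upright at its upper end, each wholly inside the lipped lower part, then lock the rail by pressing the metal closing bar, centred, into the two spring clips at its upper end until it snaps fully home. Press each wooden scribing tool that is out (two or three) into a pair of spring clips on the tool rack, centred, until it too snaps fully home, and do not knock over the squeeze bottles.

Things in the scene. Friction and masses are not known exactly. Their poses are not given: they have to be found in the camera images.
- tile1_grip (a point): Terracotta L-shaped test tile, 55 g, glazed white on the inner face; may be absent. Foot 40 long (x), 36 wide (y), 10 mm thick; upright plate 10 mm thick (x), 22 mm wide at the heel end, 50 mm total height. The point: mid-thickness of the upright, 36 mm above the underside (grasp here across the 10 mm). Axes: z up; +x from upright to toe. Heel edge 5 mm behind the point, toe 35 mm ahead.
- tile2_grip (a point): Terracotta L-shaped test tile, 55 g, glazed white on the inner face; may be absent. Foot 40 long (x), 36 wide (y), 10 mm thick; upright plate 10 mm thick (x), 22 mm wide at the heel end, 50 mm total height. The point: mid-thickness of the upright, 36 mm above the underside (grasp here across the 10 mm). Axes: z up; +x from upright to toe. Heel edge 5 mm behind the point, toe 35 mm ahead.
- tile3_grip (a point): Terracotta L-shaped test tile, 55 g, glazed white on the inner face; may be absent. Foot 40 long (x), 36 wide (y), 10 mm thick; upright plate 10 mm thick (x), 22 mm wide at the heel end, 50 mm total height. The point: mid-thickness of the upright, 36 mm above the underside (grasp here across the 10 mm). Axes: z up; +x from upright to toe. Heel edge 5 mm behind the point, toe 35 mm ahead.
- tile4_grip (a point): Terracotta L-shaped test tile, 55 g, glazed white on the inner face; may be absent. Foot 40 long (x), 36 wide (y), 10 mm thick; upright plate 10 mm thick (x), 22 mm wide at the heel end, 50 mm total height. The point: mid-thickness of the upright, 36 mm above the underside (grasp here across the 10 mm). Axes: z up; +x from upright to toe. Heel edge 5 mm behind the point, toe 35 mm ahead.
- tool1_mid (a point): Wooden scribing tool, 40 g; may be absent. Round shaft 14 mm thick, 130 mm long (x axis), with a square 16 x 16 mm grip block 36 mm long round its middle and a metal point reaching 94 mm from the middle at +x. The point: its centre, on the axis, 8 mm above the table when lying there. Either way round will do in the clips.
- tool2_mid (a point): Wooden scribing tool, 40 g; may be absent. Round shaft 14 mm thick, 130 mm long (x axis), with a square 16 x 16 mm grip block 36 mm long round its middle and a metal point reaching 94 mm from the middle at +x. The point: its centre, on the axis, 8 mm above the table when lying there. Either way round will do in the clips.
- tool3_mid (a point): Wooden scribing tool, 40 g; may be absent. Round shaft 14 mm thick, 130 mm long (x axis), with a square 16 x 16 mm grip block 36 mm long round its middle and a metal point reaching 94 mm from the middle at +x. The point: its centre, on the axis, 8 mm above the table when lying there. Either way round will do in the clips.
- bar_mid (a point): Metal closing bar of the rail, 90 g: round shaft 14 mm thick, black square end caps, 170 mm overall (x axis), and a square 16 x 16 mm grip block 40 mm long round its middle. The point: its centre, on the axis, 8 mm above the table when lying there. Either way round will do.
- rail_mouth (a point): Sample rail: aluminium channel on a fixed wooden stand, sloping down at 18 degrees. The point: on the channel floor at its open upper edge, centre line, 104 mm above the table. Axes: +x down the slope along the floor, z square to the floor, y across. Smooth: tiles slide down by themselves. 40 mm wide inside, walls 16 mm high.
- channel: The same channel; origin and axes as rail_mouth. x = 0 to 80 mm is open from above, flared guides 32 mm high, 34 mm to each side: the loading place, where a tile set down with its foot within x = 10 to 70 mm slides in. From x = 80 to 255 mm two lips 13 to 16 mm above the floor leave a slot 28 mm wide: the foot runs under the lips, the upright through the slot.
- rail_stop (a point): Centre of the channel floor at its lower end, by the stop wall, 255 mm down the rail from the mouth.
- barclip_seat (a point): Centre of the fully seated closing bar at the rail's upper end, 130 mm above the table: +x along the bar (level, across the rail), z up. A spring clip (14 mm wide) 52 mm to each side: two sprung steel noses over a fixed rest. The bar meets the noses 10.5 mm above its seat, needs 10 to 15 N straight down, passes the detent 4.5 mm above the seat, then snaps onto the rests.
- clip1_seat (a point): Centre of a fully seated tool in one of three parallel pairs of clips, 70 mm apart, on the fixed tool rack (wooden board 130 x 180 x 12 mm); 52 mm above the table. +x along the tool, z up. A clip (14 mm wide) 42 mm to each side along x. Shaft meets the noses 10.5 mm above its seat, needs 10 to 15 N down, passes the detent 4.5 mm above it, snaps home. Any tool fits.
- clip2_seat (a point): Centre of a fully seated tool in one of three parallel pairs of clips, 70 mm apart, on the fixed tool rack (wooden board 130 x 180 x 12 mm); 52 mm above the table. +x along the tool, z up. A clip (14 mm wide) 42 mm to each side along x. Shaft meets the noses 10.5 mm above its seat, needs 10 to 15 N down, passes the detent 4.5 mm above it, snaps home. Any tool fits.
- clip3_seat (a point): Centre of a fully seated tool in one of three parallel pairs of clips, 70 mm apart, on the fixed tool rack (wooden board 130 x 180 x 12 mm); 52 mm above the table. +x along the tool, z up. A clip (14 mm wide) 42 mm to each side along x. Shaft meets the noses 10.5 mm above its seat, needs 10 to 15 N down, passes the detent 4.5 mm above it, snaps home. Any tool fits.
- bottle1: White squeeze bottle with a black pointed cap, 36 mm in diameter, 118 mm high; origin at the centre of its underside. Bystander.
- bottle2: Another squeeze bottle like it. Bystander.

How it is judged:
On the way, in this order (a step that is already met when the one before it is completed fails the run):
1. every test tile lies wholly in the lipped part of the rail, foot pointing down the slope (x of tile1_grip in the frame of rail_mouth between 0.086 and 0.25 m and y of tile1_grip in the frame of rail_mouth between -0.007 and 0.007 m and z of tile1_grip in the frame of rail_mouth between 0.028 and 0.044 m and x of rail_stop in the frame of tile1_grip above 0.01 m and x of tile2_grip in the frame of rail_mouth between 0.086 and 0.25 m and y of tile2_grip in the frame of rail_mouth between -0.007 and 0.007 m and z of tile2_grip in the frame of rail_mouth between 0.028 and 0.044 m and x of rail_stop in the frame of tile2_grip above 0.01 m and x of tile3_grip in the frame of rail_mouth between 0.086 and 0.25 m and y of tile3_grip in the frame of rail_mouth between -0.007 and 0.007 m and z of tile3_grip in the frame of rail_mouth between 0.028 and 0.044 m and x of rail_stop in the frame of tile3_grip above 0.01 m and x of tile4_grip in the frame of rail_mouth between 0.086 and 0.25 m and y of tile4_grip in the frame of rail_mouth between -0.007 and 0.007 m and z of tile4_grip in the frame of rail_mouth between 0.028 and 0.044 m and x of rail_stop in the frame of tile4_grip above 0.01 m), for 0.3 s.
2. the closing bar is snapped home in both clips at the rail's upper end (x of bar_mid in the frame of barclip_seat between -0.012 and 0.012 m and y of bar_mid in the frame of barclip_seat between -0.004 and 0.004 m and z of bar_mid in the frame of barclip_seat between -0.004 and 0.003 m and angle between the x axis of bar_mid and the x axis of barclip_seat, either way round below 0.07 rad), for 0.3 s.
At the end, for the whole second after the job is handed in: Tiles present: on the rail floor (8 mm), upright over 86 mm down from the mouth, foot down-slope. Bar and tools present: fully home in their clips, centre within 12 mm along, 4 mm across, under 3 mm above the seat, within 4 degrees of the clips' line. All at rest (all of step 1 and all of step 2 and ((x of tool1_mid in the frame of clip1_seat between -0.012 and 0.012 m and y of tool1_mid in the frame of clip1_seat between -0.004 and 0.004 m and z of tool1_mid in the frame of clip1_seat between -0.004 and 0.003 m and angle between the x axis of tool1_mid and the x axis of clip1_seat, either way round below 0.07 rad) or (x of tool1_mid in the frame of clip2_seat between -0.012 and 0.012 m and y of tool1_mid in the frame of clip2_seat between -0.004 and 0.004 m and z of tool1_mid in the frame of clip2_seat between -0.004 and 0.003 m and angle between the x axis of tool1_mid and the x axis of clip2_seat, either way round below 0.07 rad) or (x of tool1_mid in the frame of clip3_seat between -0.012 and 0.012 m and y of tool1_mid in the frame of clip3_seat between -0.004 and 0.004 m and z of tool1_mid in the frame of clip3_seat between -0.004 and 0.003 m and angle between the x axis of tool1_mid and the x axis of clip3_seat, either way round below 0.07 rad)) and ((x of tool2_mid in the frame of clip1_seat between -0.012 and 0.012 m and y of tool2_mid in the frame of clip1_seat between -0.004 and 0.004 m and z of tool2_mid in the frame of clip1_seat between -0.004 and 0.003 m and angle between the x axis of tool2_mid and the x axis of clip1_seat, either way round below 0.07 rad) or (x of tool2_mid in the frame of clip2_seat between -0.012 and 0.012 m and y of tool2_mid in the frame of clip2_seat between -0.004 and 0.004 m and z of tool2_mid in the frame of clip2_seat between -0.004 and 0.003 m and angle between the x axis of tool2_mid and the x axis of clip2_seat, either way round below 0.07 rad) or (x of tool2_mid in the frame of clip3_seat between -0.012 and 0.012 m and y of tool2_mid in the frame of clip3_seat between -0.004 and 0.004 m and z of tool2_mid in the frame of clip3_seat between -0.004 and 0.003 m and angle between the x axis of tool2_mid and the x axis of clip3_seat, either way round below 0.07 rad)) and ((x of tool3_mid in the frame of clip1_seat between -0.012 and 0.012 m and y of tool3_mid in the frame of clip1_seat between -0.004 and 0.004 m and z of tool3_mid in the frame of clip1_seat between -0.004 and 0.003 m and angle between the x axis of tool3_mid and the x axis of clip1_seat, either way round below 0.07 rad) or (x of tool3_mid in the frame of clip2_seat between -0.012 and 0.012 m and y of tool3_mid in the frame of clip2_seat between -0.004 and 0.004 m and z of tool3_mid in the frame of clip2_seat between -0.004 and 0.003 m and angle between the x axis of tool3_mid and the x axis of clip2_seat, either way round below 0.07 rad) or (x of tool3_mid in the frame of clip3_seat between -0.012 and 0.012 m and y of tool3_mid in the frame of clip3_seat between -0.004 and 0.004 m and z of tool3_mid in the frame of clip3_seat between -0.004 and 0.003 m and angle between the x axis of tool3_mid and the x axis of clip3_seat, either way round below 0.07 rad)) and linear speed of each of bar, tool1, tool2, tool3, tile1, tile2, tile3, tile4 below 0.02 m/s); the robot touches nothing.
It fails at once if a squeeze bottle is knocked over (angle between any of bottle1, bottle2's own z axis and vertical above 0.8 rad).
Of tile1, tile2, tile3, tile4 only 3 to 4 are there at a start; the rules pass over those that are not, and their reading is None.
Of tool1, tool2, tool3 only 2 to 3 are there at a start; the rules pass over those that are not, and their reading is None.
At some moment in a run one of tile1, tile2, tile3, tile4 may be knocked a few centimetres aside while the robot is not near it.
It also fails if it takes over 210 s, if anything falls off the work surface, if the arm or the gripper's body presses on something with over 40 N, if the wrist force passes 120 N, or if a joint passes its speed limit or range.

ROBOT

A 6-joint arm with a two-finger parallel gripper is mounted at the origin on the work surface. World frame = base frame: x ahead of the robot, y to its left, z up, the work surface at z = 0. Lengths are in m, angles in rad, forces in N, time in s.
With the tool pointing down it reaches from about 0.35 to 0.975 m from the base axis. Payload 7.1 kg.
Tool frame: the origin (TCP) lies midway between the tips of the shut fingers; the grasp point (between the pads) lies 19 mm behind it; z points along the fingers, y is the line along which they close (so a half turn about z gives the same grasp; the last joint's range is limited). The gripper opens to 88 mm and grips with 3 to 60 N. Pads are 20 mm wide; open, the fingers measure 115 mm over their backs; the gripper's body (75 mm by 178 mm) begins 61 mm behind the grasp point.
Start: joints at [1.177, 0.423, 1.63, -0, 1.089, -0.019], TCP at [0.229, 0.582, 0.223] pointing down, gripper open.
Joint ranges: [-3, 3], [-0.9, 2.11], [0.09, 2.58], [-1.31, 4.45], [0.11, 2.69], [-2.54, 2.54]. Speed limits (rad/s): [2.39, 2.39, 3.01, 3.14, 3.14, 3.14].

INTERFACE

Orientations are given as a unit quaternion [w, x, y, z].
In Python, from station import move_pose, movel, movej, command_gripper, wait, inverse_kinematics, read_camera, camera_info, MotionError, job_done, get_time, get_joint_pos, get_qvel, get_effort, get_tcp_pos, get_ee_rot, get_ft_force, get_ft_torque, get_grip_width, get_finger_force gives the robot as it stands. Calls block until the motion is done:
- move_pose(position, orientation): joint-space move of the TCP to a pose.
- movel(position, frame=None, v=0.15, until_force=None): straight line of the TCP; frame=None keeps the orientation; v is the mean speed in m/s. With until_force (N) it stops when the force on the tool has changed by that much, and returns True; else False.
- movej(angles): joint-space move.
- command_gripper(opening): opening from 0.0 (shut) to 1.0 (fully open); the grip force is fixed at half the most; returns when the fingers have stopped.
- wait(seconds).
- inverse_kinematics(position, orientation): joint angles nearest the present ones, or None.
- read_camera(name): name is "side" or "top" or "wrist"; returns the picture (400x640x3 uint8, red, green, blue); there is no depth.
- camera_info(name): a dict with "intrinsics" (3x3 intrinsics, pixels), "T" (4x4, takes a point from camera to world coordinates); the wrist camera has in their place "tool_from_camera" (4x4, takes a point from camera to tool coordinates, whose origin is the TCP and whose axes are the flange's). Camera axes: x right, y up, looking along -z (the intrinsics and any distortion apply to the point x, -y, -z); pixel columns grow to the right and rows downward; lengths in m; the calibration is good to about 2 mm. A picture is of the moment at which its call begins: read the wrist's pose just before it. camera_info takes no time and is no camera call.
A pose or a line that the arm cannot do raises MotionError and nothing moves.
- job_done(): hands the job in; it is judged then, once.
Readings, each from a call of its own:
- get_time(): time.
- get_joint_pos(): joint angles.
- get_qvel(): joint speeds.
- get_effort(): joint torques, N m.
- get_tcp_pos(): TCP position.
- get_ee_rot(): TCP orientation.
- get_ft_force(): force on the tool from outside, world axes, zero at the start.
- get_ft_torque(): the same for the moment, N m.
- get_grip_width(): opening from 0.0 (shut) to 1.0 (fully open).
- get_finger_force(): force on a finger pad.
Only numpy, scipy, OpenCV 4.12 (cv2) and the standard library are available. Lean on these libraries where they do the work, as an engineer would, in place of code of your own. Each camera call takes 0.05 s, during which the arm holds its last target. There are 200 camera calls.

## Working session

There is one attempt and no reset: what is moved stays moved. The work goes in short steps, each a Python script; the robot and the scene stay as the last script left them, time stands still between calls to the robot, and variables do not carry over. Pictures are saved under pics/ and viewed, at most 14 in all, crops included, and the job is handed in when it is done.

```bash
ls; mkdir -p pics
python3 - <<'E'
from station import *
import cv2,numpy as np
np.set_printoptions(precision=4,suppress=True)
for n in("top","side"):
    cv2.imwrite(f"pics/{n}0.png",read_camera(n)[:,:,::-1]); c=camera_info(n);print(n,c)
print(camera_info("wrist"),get_time())
E
```

```text
pics
top {'intrinsics': array([[507.1975,   0.    , 312.9562],
       [  0.    , 507.1975, 205.9451],
       [  0.    ,   0.    ,   1.    ]]), 'T': array([[-0.0084,  0.9835, -0.1807,  0.3   ],
       [-0.9998, -0.0118, -0.0183, -0.0197],
       [-0.0201,  0.1805,  0.9834,  1.7145],
       [ 0.    ,  0.    ,  0.    ,  1.    ]])}
side {'intrinsics': array([[428.576 ,   0.    , 324.8253],
       [  0.    , 428.576 , 201.1688],
       [  0.    ,   0.    ,   1.    ]]), 'T': array([[ 0.7418,  0.4329, -0.5122,  0.0307],
       [-0.6704,  0.4612, -0.5812, -0.6478],
       [-0.0153,  0.7745,  0.6324,  0.7952],
       [ 0.    ,  0.    ,  0.    ,  1.    ]])}
{'intrinsics': array([[278.4679,   0.    , 314.8808],
       [  0.    , 278.4679, 204.8418],
       [  0.    ,   0.    ,   1.    ]]), 'tool_from_camera': array([[-0.0019,  0.9689,  0.2473,  0.0665],
       [ 1.    ,  0.0016,  0.0013,  0.0003],
       [ 0.0008,  0.2473, -0.9689, -0.1616],
       [ 0.    ,  0.    ,  0.    ,  1.    ]])} 0.1
```

View pics/top0.png

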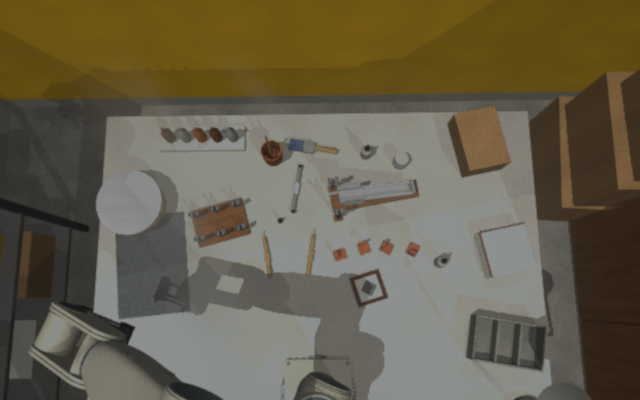

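View pics/side0.png

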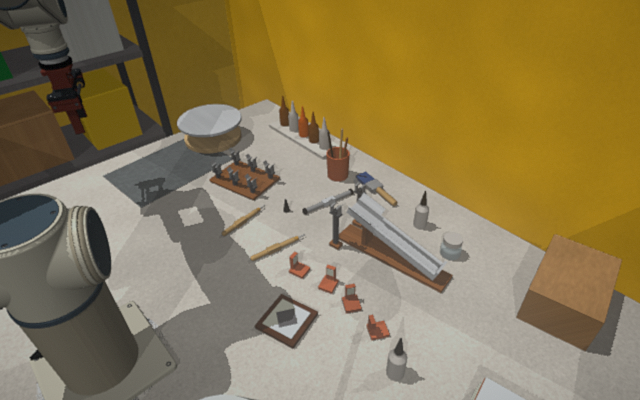

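The top view shows 4 tiles at (340,254), (364,246), (387,247) and (413,249), tools at (267,253) and (311,252), the bar at (297,188), the rack at (222,221), and the rail from (333,197) to (415,188). The bottles are near (368,150) and (443,259). The side view agrees with this.

```bash
cat > h.py <<'E'
from station import *
import numpy as np, cv2, json
from scipy.spatial.transform import Rotation as R
np.set_printoptions(precision=4,suppress=True)
def q(yaw,M=None):
    """tool down, tool x axis (image up) at world angle yaw"""
    if M is None:
        x=np.array([np.cos(yaw),np.sin(yaw),0]);z=np.array([0,0,-1.]);M=np.stack([x,np.cross(z,x),z],1)
    return R.from_matrix(M).as_quat(scalar_first=True)
def toolT():
    T=np.eye(4);T[:3,:3]=R.from_quat(get_ee_rot(),scalar_first=True).as_matrix();T[:3,3]=get_tcp_pos();return T
def shot(name):
    c=camera_info(name);T=toolT()@c["tool_from_camera"] if name=="wrist" else c["T"]
    return read_camera(name),np.array(c["intrinsics"]),np.array(T)
def onplane(uv,K,T,z):
    uv=np.atleast_2d(np.asarray(uv,float))
    d=np.stack([(uv[:,0]-K[0,2])/K[0,0],-(uv[:,1]-K[1,2])/K[1,1],-np.ones(len(uv))],1)@T[:3,:3].T
    return T[:3,3]+d*((z-T[2,3])/d[:,2])[:,None]
def proj(P,K,T):
    p=(np.atleast_2d(P)-T[:3,3])@T[:3,:3]
    return np.stack([K[0,0]*p[:,0]/-p[:,2]+K[0,2],K[1,1]*-p[:,1]/-p[:,2]+K[1,2]],1)
def save(n,im,K,T):
    cv2.imwrite(f"pics/{n}.png",im[:,:,::-1]);np.savez(f"pics/{n}.npz",im=im,K=K,T=T)
def load(n):
    d=np.load(f"pics/{n}.npz");return d["im"],d["K"],d["T"]
E
python3 - <<'E'
from h import *
im,K,T=shot("top");save("top1",im,K,T)
P=dict(t1=(340,254),t2=(364,246),t3=(387,247),t4=(413,249),s1=(267,253),s2=(311,252),bar=(297,188),rack=(222,221),mouth=(333,199),low=(415,188),b1=(368,150),b2=(443,259))
for k,v in P.items(): print(k,onplane(v,K,T,.01)[0])
for i,(x,y) in enumerate([(.47,-.12),(.5,.2),(.58,-.08)]):
    move_pose([x,y,.25],q(0.)); im,K,T=shot("wrist"); save(f"w{i}",im,K,T)
print(get_joint_pos(),get_time())
E
```

```text
t1 [ 0.4482 -0.0775  0.01  ]
t2 [ 0.4742 -0.1586  0.01  ]
t3 [ 0.47   -0.2356  0.01  ]
t4 [ 0.4624 -0.3222  0.01  ]
s1 [0.454 0.168 0.01 ]
s2 [0.4559 0.0198 0.01  ]
bar [0.6766 0.0663 0.01  ]
rack [0.5647 0.3227 0.01  ]
mouth [ 0.6365 -0.0569  0.01  ]
low [ 0.6715 -0.3382  0.01  ]
b1 [ 0.8088 -0.1813  0.01  ]
b2 [ 0.428  -0.4205  0.01  ]
[-0.1558  0.3347  1.6958  0.0003  1.1112  1.4139] 5.2667
```

Run:
```python
import cv2,numpy as np
a=[cv2.imread(f"pics/w{i}.png") for i in range(3)]
a=[cv2.convertScaleAbs(x,alpha=1.5) for x in a]
cv2.imwrite("pics/m01.png",cv2.resize(np.vstack([a[0],a[1]]),None,fx=.75,fy=.75)[:600])
cv2.imwrite("pics/m2.png",a[2])
```

```text
(no output)
```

View pics/m01.png

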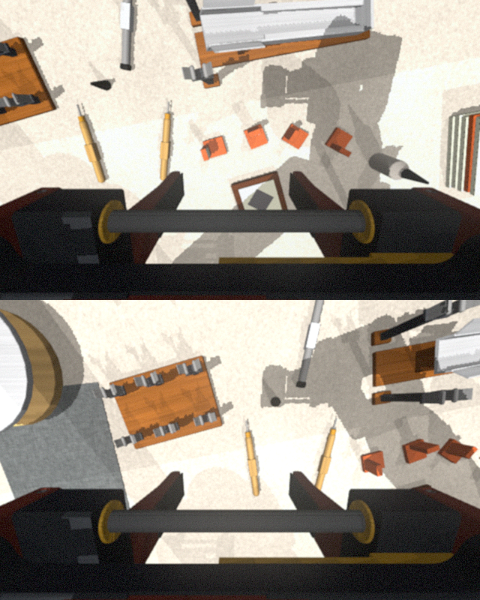

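View pics/m2.png

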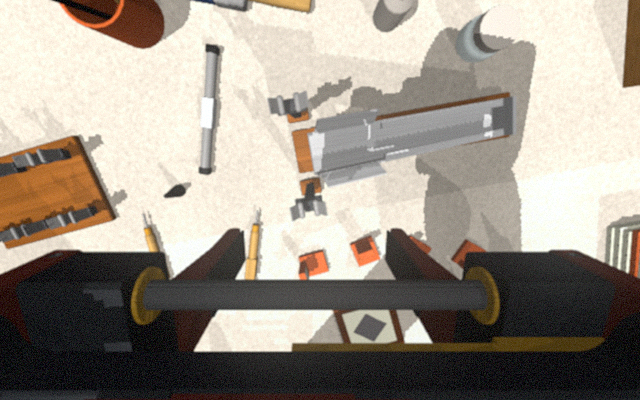

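The wrist views show the tiles at about (213,148), (257,135), (294,133) and (340,140) in the upper panel. The rack, both tools, the bar and the rail with its clip posts are also clear, with the mouth near (308,153) in w2. Next I'll take closer shots.

Run:
```python
from h import *
S=dict(tiles=(.40,-.2,.17),tools=(.40,.09,.16),rack=(.5,.32,.2),bar=(.61,.07,.19),rail=(.57,-.17,.27),mouth=(.57,-.06,.25))
for n in["tiles","tools","rack","bar","mouth","rail"]:
    move_pose(S[n],q(0.)); wait(.2); save(n,*shot("wrist"))
print(get_time())
t=load("tiles")[0]; hsv=cv2.cvtColor(t,cv2.COLOR_RGB2HSV)
m=cv2.inRange(hsv,(0,110,50),(14,255,255));m[230:]=0
n,l,s,c=cv2.connectedComponentsWithStats(m)
for i in range(1,n):
    if s[i,4]>200: print(s[i],c[i])
def crop(n,a):
    im=load(n)[0][:,:,::-1]; return cv2.convertScaleAbs(cv2.resize(im[a[1]:a[3],a[0]:a[2]],None,fx=2,fy=2,interpolation=cv2.INTER_CUBIC),alpha=1.5)
cv2.imwrite("pics/c_mouth.png",crop("mouth",(180,0,580,240)))
cv2.imwrite("pics/c_tiles.png",crop("tiles",(110,60,510,240)))
```

```text
12.025
[172   0  50  10 221] [192.3167   2.8597]
[178  17  32  28 382] [195.4293  33.055 ]
[ 255  111   44   45 1178] [276.635  132.3031]
[ 324  111   45   45 1085] [345.7631 133.2129]
[ 399  118   46   46 1219] [422.4307 141.0525]
[ 187  134   43   38 1012] [209.1502 152.1245]
[241 198  77  32 665] [277.4451 213.2271]
```

View pics/c_mouth.png

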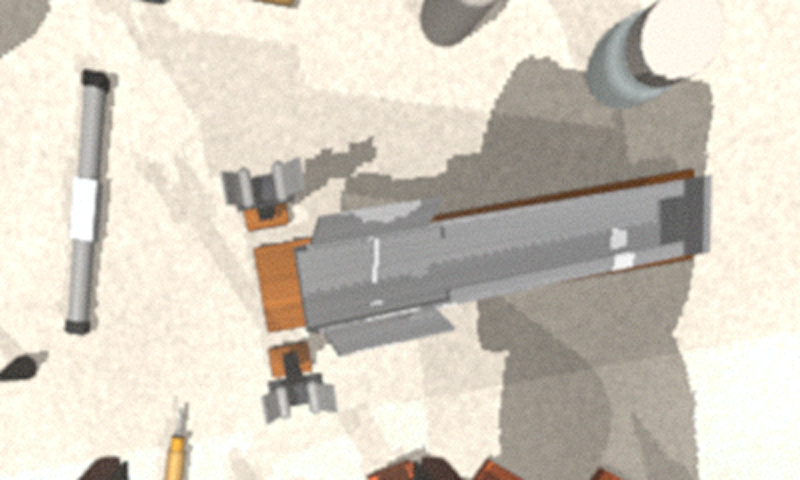

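View pics/c_tiles.png

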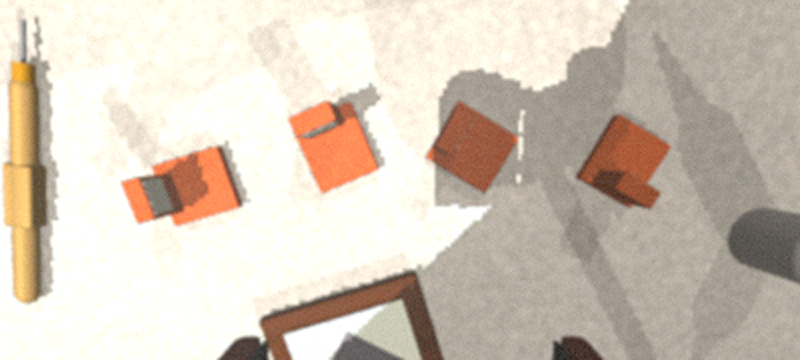

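The rail view gives the floor upper edge from (329,125) to (335,164), the clips at (311,90) and (330,196), and the end wall at x≈528. Tile 1's toe points right, tile 2's toe points toward the robot, and tile 4's toe points away from it. Tile 3 is in shadow and unclear, so I'll zoom in with more contrast.

Run:
```python
from h import *
im=load("tiles")[0][:,:,::-1]
def z(a,f,al): return cv2.convertScaleAbs(cv2.resize(im[a[1]:a[3],a[0]:a[2]],None,fx=f,fy=f,interpolation=cv2.INTER_CUBIC),alpha=al)
a=np.hstack([z((170,105,234,180),6,1.3),z((245,100,309,175),6,1.3)]);b=np.hstack([z((315,100,379,175),6,2.2),z((390,105,454,180),6,2.2)])
cv2.imwrite("pics/c_t.png",cv2.resize(np.vstack([a,b]),None,fx=.66,fy=.66))
im=load("rack")[0][:,:,::-1]; print(im.shape)
r=z((130,30,430,210),2.6,1.5); cv2.imwrite("pics/c_rack.png",r)
```

```text
(400, 640, 3)
```

View pics/c_t.png

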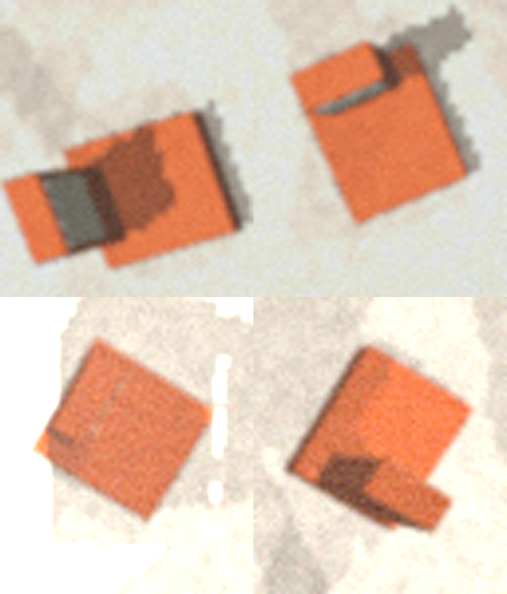

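View pics/c_rack.png

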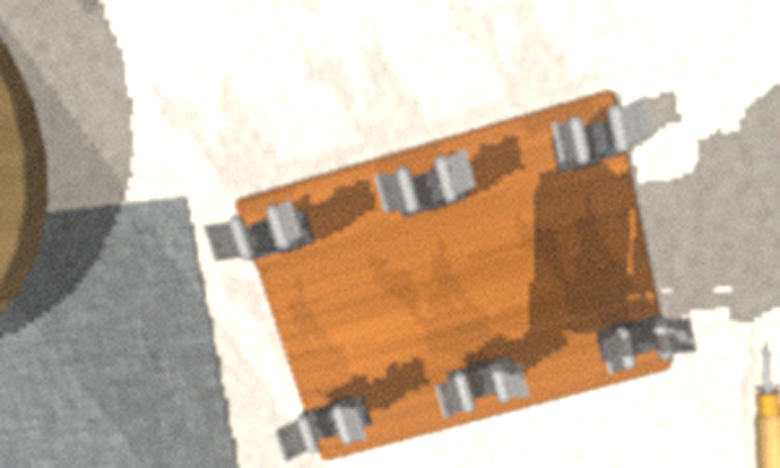

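The c_t picture shows tile 3's upright along its left edge, so its toe points to the lower right; the side view agrees, since its white face looks toward that camera. In the rack crop the clip pairs are at (257,233)/(322,430), (426,185)/(482,387) and (590,136)/(645,345). Next I'll turn these into positions.

Run:
```python
from h import *
im,K,T=load("tiles")
s=3.96
off=[(170,105,0,0),(245,100,253,0),(315,100,0,297),(390,105,253,297)]
# heel/upright-top corners (panel px), toe corners, heel-foot corners
tops=[[(4,182),(40,172),(72,250),(36,265)],[(291,75),(368,43),(385,80),(315,112)],None,[(378,458),(452,500),(433,532),(362,490)]]
feet=[[(198,113),(236,232),(110,268),(65,150)],[(470,177),(360,222)],[(97,340),(210,408),(148,521),(40,447)],[(370,345),(470,408),(395,525),(290,468)]]
for i in range(4):
    o=off[i]; f=lambda p:np.array([(o[0]+(x-o[2])/s-.5+.5/s*0,o[1]+(y-o[3])/s-.5) for x,y in p])
    F=onplane(f(feet[i]),K,T,.01)[:,:2]; print("tile",i+1,"foot",F.round(4).tolist(),"mid",F.mean(0),"edges",np.linalg.norm(np.diff(np.vstack([F,F[:1]]),axis=0),axis=1))
    if tops[i]:
        P=onplane(f(tops[i]),K,T,.05)[:,:2]; print("  top mid",P.mean(0),"edges",np.linalg.norm(np.diff(np.vstack([P,P[:1]]),axis=0),axis=1)); d=F.mean(0)-P.mean(0); print("  yaw by centres",np.arctan2(d[1],d[0]))
im,K,T=load("rack")
c=np.array([(257,233),(322,430),(426,185),(482,387),(590,136),(645,345)])/2.6+(130,30)-.5
for z in(.05,.06,.07):
    P=onplane(c,K,T,z)[:,:2].reshape(3,2,2); print("z",z,"pair len",np.linalg.norm(P[:,0]-P[:,1],axis=1),"gap",np.linalg.norm(np.diff(P.mean(1),axis=0),axis=1),"mid",P.mean(1).round(4).tolist(),"yaw",[np.arctan2(*(p[0]-p[1])[::-1]) for p in P])
im,K,T=load("mouth")
g=lambda p:np.array(p)/2+(180,0)-.25
for z in(.13,.14,.15):
    P=onplane(g([(262,180),(300,392)]),K,T,z)[:,:2]; print("barclip",z,P.tolist(),np.linalg.norm(P[0]-P[1]),P.mean(0))
print("edge",onplane(g([(298,250),(310,328)]),K,T,.104))
print("wall tops at stop", onplane(g([(690,180),(696,254)]),K,T,.04))
print("bar",onplane(g([(96,72),(77,332),(84,210)]),K,T,.008))
im,K,T=load("tools")
h=cv2.cvtColor(im,cv2.COLOR_RGB2HSV);m=cv2.inRange(h,(13,90,90),(28,255,255));m[225:]=0
n,l,st,ce=cv2.connectedComponentsWithStats(m)
for i in range(1,n):
    if st[i,4]>300:
        v,u=np.nonzero(l==i);P=onplane(np.c_[u,v],K,T,.008)[:,:2];mu=P.mean(0);d=np.linalg.svd(P-mu,full_matrices=False)[2][0];d*=np.sign(d[0]);a=(P-mu)@d;b=(P-mu)@[-d[1],d[0]]
        bins=np.arange(a.min(),a.max(),.004);w=[np.ptp(b[(a>=x)&(a<x+.004)]) for x in bins];print("tool",st[i],mu,"yaw",np.arctan2(d[1],d[0]),a.min(),a.max());print(np.round(bins,3),np.round(np.array(w)*1e3).astype(int))
```

```text
tile 1 foot [[0.4704, -0.0932], [0.4369, -0.1014], [0.4265, -0.0638], [0.4602, -0.0544]] mid [ 0.4485 -0.0782] edges [0.0344 0.0391 0.035  0.0401]
  top mid [ 0.4446 -0.0637] edges [0.0097 0.0204 0.0104 0.0216]
  yaw by centres -1.3050449496956598
tile 2 foot [[0.4581, -0.1824], [0.4454, -0.1505]] mid [ 0.4518 -0.1664] edges [0.0343 0.0343]
  top mid [ 0.4833 -0.1529] edges [0.0205 0.0094 0.0191 0.0103]
  yaw by centres -2.7368293765679432
tile 3 foot [[0.4945, -0.2265], [0.4763, -0.2587], [0.4448, -0.2423], [0.4656, -0.2109]] mid [ 0.4703 -0.2346] edges [0.037  0.0355 0.0376 0.0328]
tile 4 foot [[0.4879, -0.3151], [0.4708, -0.345], [0.438, -0.327], [0.4542, -0.2953]] mid [ 0.4627 -0.3206] edges [0.0344 0.0375 0.0356 0.0391]
  top mid [ 0.4493 -0.3133] edges [0.0223 0.009  0.0218 0.0086]
  yaw by centres -0.49877276750340577
z 0.05 pair len [0.0858 0.0856 0.087 ] gap [0.0726 0.0702] mid [[0.5417, 0.3998], [0.5603, 0.3296], [0.5783, 0.2618]] yaw [np.float64(0.25827778005651836), np.float64(0.26505855739410744), np.float64(0.3069428276861861)]
z 0.06 pair len [0.0831 0.0828 0.0842] gap
[... 2614 characters left out ...]
 0.003  0.007
  0.011  0.015  0.019  0.023  0.027  0.031  0.035  0.039  0.043  0.047
  0.051  0.055  0.059  0.063  0.067] [ 9 11 12 12 12 12 12 13 12 12 13 14 15 16 13 14 15 14 14 14 12  8  8  8
  8  8  8  8  8 12 13 11 10 10  9]
tool [ 227   93   34  124 1429] [0.4443 0.1681] yaw 0.14686046728230986 -0.07034955271236842 0.06657291013604412
[-0.07  -0.066 -0.062 -0.058 -0.054 -0.05  -0.046 -0.042 -0.038 -0.034
 -0.03  -0.026 -0.022 -0.018 -0.014 -0.01  -0.006 -0.002  0.002  0.006
  0.01   0.014  0.018  0.022  0.026  0.03   0.034  0.038  0.042  0.046
  0.05   0.054  0.058  0.062  0.066] [10 11 11 12 12 12 12 12 12 12 12 15 16 15 15 15 16 16 15 15 14 12 12 12
 12 12 12 12 12 11 12 10  9  9  4]
```

All sizes check out: the tile feet come out at 40×36, the clip pairs at 84 and 104 mm, the rack pitch at 70 mm and the bar at 170 mm. Now tile 1.

```bash
cat > tile.py <<'E'
from h import *
TILES={1:(.4446,-.0637,-1.307,(209.2,152.1)),2:(.4838,-.153,-2.75,(276.6,132.3)),3:(.4777,-.2216,-2.085,(345.8,133.2)),4:(.4496,-.3133,-.51,(422.4,141.1))}
RY=-1.400; A=np.radians(18)
d=np.array([np.cos(RY),np.sin(RY),0]);Z=np.array([0,0,1.])
X=d*np.cos(A)-Z*np.sin(A);N=d*np.sin(A)+Z*np.cos(A);Y=np.cross(N,X)
M0=np.array([.6265,-.0768,.104])
RQ=q(0,np.stack([np.cross(X,-N),X,-N],1))
def rail(x,y,z): return M0+x*X+y*Y+z*N
def blobs():
    move_pose((.40,-.2,.17),q(0.));wait(.2);im,K,T=shot("wrist");save("tiles_now",im,K,T)
    m=cv2.inRange(cv2.cvtColor(im,cv2.COLOR_RGB2HSV),(0,110,50),(14,255,255));m[190:]=0;m[:60]=0
    n,l,s,c=cv2.connectedComponentsWithStats(m);return [c[i].round(1) for i in range(1,n) if s[i,4]>500]
def check(left):
    B=blobs();bad=[k for k in left if min([np.hypot(*(b-TILES[k][3])) for b in B] or [99])>2.5]
    print("blobs",B,"moved:",bad);return bad
def pick(k):
    x,y,a=TILES[k][:3];Q=q(a+np.pi/2)
    command_gripper(.45);move_pose([x,y,.15],Q);movel([x,y,.017]);command_gripper(0.)
    print("grip",get_grip_width()*88,get_finger_force());movel([x,y,.2])
def place(x=.025):
    move_pose(rail(x,0,.12),RQ);w=get_grip_width()*88
    hit=movel(rail(x,0,.0175),v=.06,until_force=6)
    p=get_tcp_pos();print("held",w,"hit",hit,"h",(p-M0)@N,"F",get_ft_force())
    command_gripper(.35);wait(.1);movel(rail(x,0,.06),v=.08);movel(rail(x,0,.16))
def look(n):
    move_pose((.57,-.06,.25),q(0.));wait(.2);im,K,T=shot("wrist");save(n,im,K,T)
    cv2.imwrite(f"pics/{n}.png",cv2.convertScaleAbs(cv2.resize(im[20:170,290:490,::-1],None,fx=3,fy=3,interpolation=cv2.INTER_CUBIC),alpha=1.5))
E
python3 - <<'E'
from tile import *
if 1 not in check([1,2,3,4]): pick(1);place();look("r1")
print(get_time(),get_joint_pos())
E
```

```text
blobs [array([276.1, 132.6]), array([345.1, 133.6]), array([421.8, 141.3]), array([208.8, 152.5])] moved: []
grip 9.573898995619192 30.0009423494339
held 9.900557731832007 hit False h 0.01789860074064409 F [-0.8385  0.1476 -1.3424]
23.225 [-0.1277  0.3184  1.721   0.0002  1.103   1.4446]
```

View pics/r1.png

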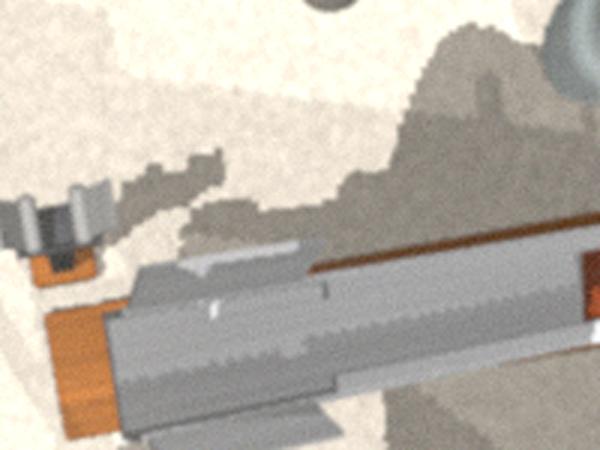

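The rail view shows tile 1 slid through the lips and down at the lower end, at (590,290) in the crop. The other three come next.

Run:
```python
from tile import *
left=[2,3,4]
for k in [2,3,4]:
    if check(left): break
    pick(k)
    if get_grip_width()*88<7: print("missed");break
    place();left.remove(k)
move_pose((.57,-.17,.27),q(0.));wait(.2);im,K,T=shot("wrist");save("r4",im,K,T)
cv2.imwrite("pics/r4.png",cv2.convertScaleAbs(cv2.resize(im[20:220,190:490,::-1],None,fx=2.5,fy=2.5,interpolation=cv2.INTER_CUBIC),alpha=1.5))
print(left,get_time())
```

```text
blobs [array([276.7, 132.2]), array([345.9, 133.1]), array([422.5, 140.9])] moved: []
grip 9.794308603451375 30.000809133052826
held 9.866435836795823 hit False h 0.01786605225187142 F [0.2753 0.1233 0.1022]
blobs [array([345.4, 133. ]), array([421.9, 140.8])] moved: []
grip 9.826029472725082 30.00059276819229
held 9.810669067314134 hit False h 0.017880891524017815 F [ 0.1793 -0.0843 -0.9684]
blobs [array([422.1, 140.6])] moved: []
grip 9.6650104657518 30.000819861888885
held 9.748696807142618 hit False h 0.017888303483724204 F [ 0.1979 -0.0307 -0.388 ]
[] 55.6
```

View pics/r4.png

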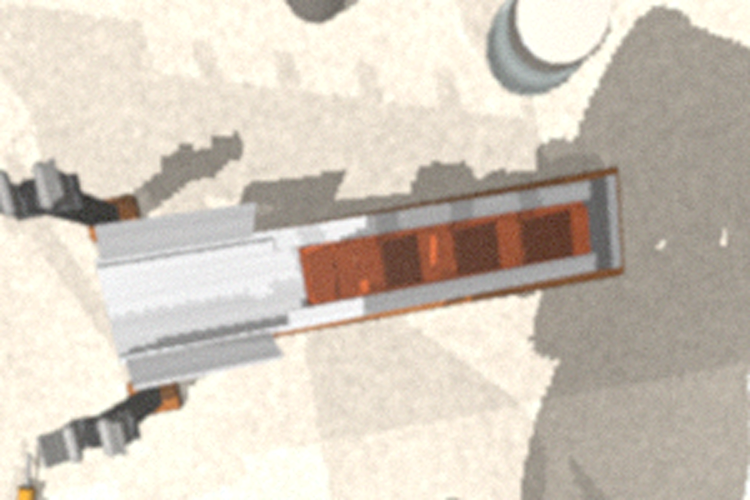

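All four tiles lie in line under the lips, with the last upright near (315,275), which is inside. The bar is next.

```bash
cat > stick.py <<'E'
from h import *
def stick(p,yaw,c,cyaw,zs):
    command_gripper(.45);move_pose([*p,.16],q(yaw));movel([*p,.04]);movel([*p,.003],v=.06);command_gripper(0.)
    print("grip",get_grip_width()*88,get_finger_force());movel([*p,zs+.12]);move_pose([*c,zs+.09],q(cyaw));wait(.2)
    f0=get_ft_force();movel([*c,zs+.012],v=.08,until_force=15)
    for dz in np.arange(.008,-.009,-.002):
        hit=movel([*c,zs+dz],v=.02,until_force=45);print(round(dz,3),"z",get_tcp_pos()[2]-zs,"F",get_ft_force()-f0)
        if hit or (dz<-.0065 and (get_ft_force()-f0)[2]>25): break
E
python3 - <<'E'
from stick import *
stick((.6764,.0678),-.158,(.6268,-.0643),.18,.130)
save("bar1",*shot("wrist"));save("bar1s",*shot("side"));print(get_time())
E
```

```text
grip 15.819175443668904 30.000447034835815
0.008 z 0.007983004471689453 F [ 0.4423 -0.1003 -0.0765]
0.006 z 0.006162611286485931 F [0.7982 3.7104 1.8829]
0.004 z 0.004395672430737713 F [0.7476 5.2533 4.7989]
0.002 z 0.0028333355613743005 F [0.8093 4.8272 7.494 ]
0.0 z 0.0009561046856525479 F [0.6621 5.3417 7.4076]
-0.002 z -0.00158894469913895 F [2.4216 5.1058 2.0309]
-0.004 z -0.004878777958455871 F [ 3.4433  5.2702 -4.7224]
-0.006 z -0.0051470095193237725 F [-2.0848  5.8152  9.9546]
-0.008 z -0.00528589453722772 F [-7.1193  6.347  23.2196]
65.4917
```

The force profile shows the detent, the snap and then the hard rest at the expected height (TCP 5 mm below the bar's centre). I'll release and look from above.

Run:
```python
from stick import *
command_gripper(.4);p=get_tcp_pos();movel([p[0],p[1],.2],v=.08)
move_pose((.57,-.06,.25),q(0.));wait(.2);im,K,T=shot("wrist");save("bar2",im,K,T)
a=cv2.resize(im[20:220,230:430,::-1],None,fx=2.5,fy=2.5,interpolation=cv2.INTER_CUBIC)
s,Ks,Ts=shot("side");u=proj([.6268,-.0643,.13],Ks,Ts)[0].astype(int);b=cv2.resize(s[u[1]-50:u[1]+50,u[0]-30:u[0]+30,::-1],None,fx=5,fy=5,interpolation=cv2.INTER_CUBIC)
cv2.imwrite("pics/bar2.png",cv2.convertScaleAbs(np.hstack([a,b]),alpha=1.5));print(get_time())
```

```text
67.8417
```

View pics/bar2.png

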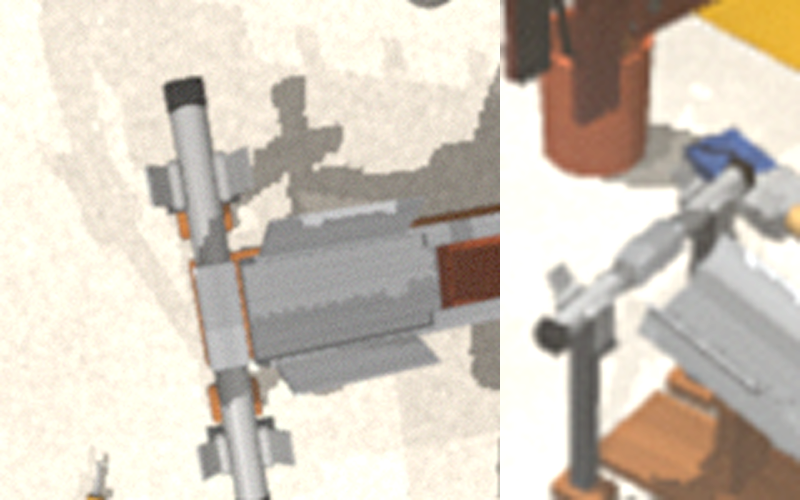

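The bar sits in both clips, with its block midway between them. The two tools go to clip pairs 3 and 1.

Run:
```python
from stick import *
def rel():
    command_gripper(.4);p=get_tcp_pos();movel([p[0],p[1],.18],v=.08)
stick((.4384,.1672),.147,(.5425,.3972),.268,.052);rel()
stick((.4412,.0211),-.160,(.5779,.2636),.268,.052);rel()
move_pose((.5,.32,.2),q(0.));wait(.2);im,K,T=shot("wrist");save("rk",im,K,T)
cv2.imwrite("pics/rk.png",cv2.convertScaleAbs(cv2.resize(im[30:210,130:430,::-1],None,fx=2.6,fy=2.6,interpolation=cv2.INTER_CUBIC),alpha=1.5));print(get_time())
```

```text
grip 15.53748770685808 30.000556111335754
0.008 z 0.008019037988239462 F [-1.2112 -0.2397  0.4869]
0.006 z 0.005933565982751236 F [-0.7575 -0.227   0.4655]
0.004 z 0.004448466694570184 F [ 0.6282 -1.1993  4.4753]
0.002 z 0.002856212925685782 F [ 0.143  -2.2683  6.2082]
0.0 z 0.0009079508651940529 F [ 1.4976 -3.0703  7.1013]
-0.002 z -0.0018290118049374485 F [ 3.9486 -0.3189 -0.1618]
-0.004 z -0.004738982715173229 F [ 3.7105 -0.3185 -3.8402]
-0.006 z -0.004957494695312835 F [ 0.2993 -2.972   9.043 ]
-0.008 z -0.005090834209893681 F [-4.0224 -5.0561 22.8043]
grip 16.0396852896905 29.999980330467224
0.008 z 0.008006907500612899 F [-0.6131 -0.0643  0.4474]
0.006 z 0.0063848830777808105 F [ 1.4701 -3.9513  4.1672]
0.004 z 0.004619240610235498 F [ 1.3842 -7.5041  5.6756]
0.002 z 0.0028897711332687495 F [ 1.221  -7.2345  6.4394]
0.0 z 0.0008261710842405387 F [ 3.1558 -6.9907  4.6324]
-0.002 z -0.0016828289463816648 F [ 3.5235 -6.0123  0.6473]
-0.004 z -0.0047191854496529614 F [ 3.711  -5.3451 -4.5882]
-0.006 z -0.004959724160530261 F [-0.535  -7.0509 10.8306]
-0.008 z -0.005268101388546977 F [ -5.8485 -10.4316  23.3082]
92.875
```

View pics/rk.png

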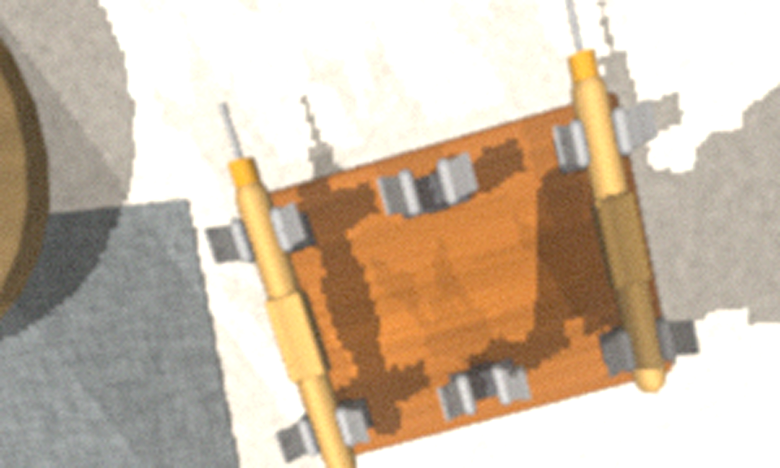

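Both tools are in their clips, with blocks at (298,337) and (623,240), each within about 3 mm of centre along the clips. I'll check the rail once more before handing in.

Run:
```python
from h import *
move_pose((.57,-.17,.27),q(0.));wait(.3);im,K,T=shot("wrist")
cv2.imwrite("pics/fin.png",cv2.convertScaleAbs(cv2.resize(im[0:240,150:550,::-1],None,fx=2,fy=2,interpolation=cv2.INTER_CUBIC),alpha=1.5));print(get_time())
```

```text
95.0417
```

View pics/fin.png

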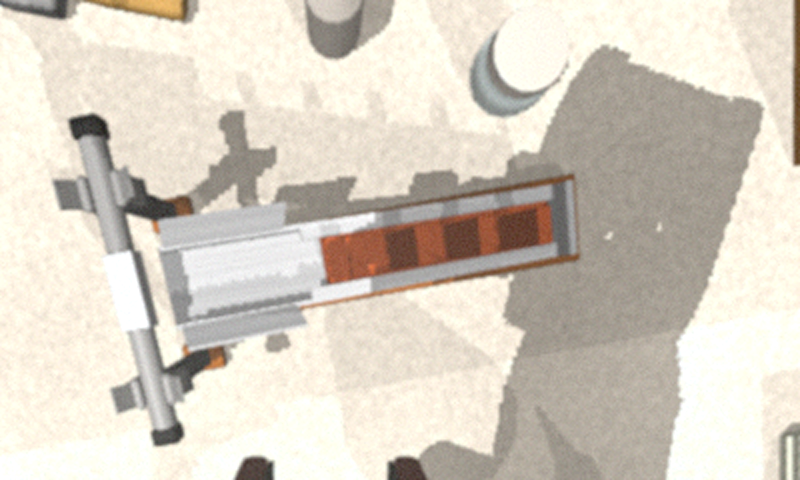

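The final view shows all four tiles in the lipped part, from x≈320 to 552, and the bar in both clips with its block centred at (128,290). I'm handing in.

```bash
python3 -c "
from station import *
print(job_done(),get_time())"
```

```text
the job is handed in; nothing more can be done
the job is handed in; nothing more can be done
```

The job is handed in at about 95 s of the 210 s limit: in the last pictures all four tiles are in the lipped part of the rail, and the closing bar and both tools are in their clips, with force readings showing each snapped home. The hand-in call did not return a verdict.

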